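# Centre the display cupcake on its stand

### The job

On the pastry counter stand two small cake stands, each with one cupcake; one cupcake sits near the edge of its plate. With light fingertip pushes from outside, slide that cupcake along the plate until it stands upright in the middle of its stand, without gripping, lifting or toppling it or pushing hard. Leave the stands, the other cupcake and everything else on the counter where they are, and take the hand away.

Things in the scene. Friction and masses are not known exactly. Their poses are not given: they have to be found in the camera images.
- cake: the cupcake to centre: brown pleated paper case, golden dome ribbed like a shell; 56 mm high, round foot 46 mm across (stands on about 43 mm), widest (62 mm) at 30 to 33 mm above the foot. 80 to 150 g, top-heavy: slides if pushed slowly and no higher than its widest part, else rocks or topples. Origin: centre of underside, z up. Starts 24 to 35 mm off the middle, any direction
- stand: the stand under the cupcake to centre: white ceramic, loose, 0.9 kg: foot 90 mm across, thin stem, flat round plate 120 mm across, 10 mm thick, top 80 mm above the counter, no raised rim (a thin grey ring 111 mm across is only drawn). Origin: centre of the foot's underside, the middle of the plate lies 80 mm above it; z up
- other_cake: the other cupcake, alike, already standing in the middle of its own plate (within 3 mm): leave it alone
- other_stand: the other stand, alike, at least 240 mm away from the first, left or right of it: leave it alone
- loose_shell: a loose scallop-shaped cake, about 66 x 60 x 22 mm, lying between and beyond the stands; origin: centre of its underside
- tongs: steel tongs, 200 mm long and 12 mm high, lying on the counter between the stands, pointing away from the robot; origin: middle of the underside
- jar: a closed glass jar, 60 mm across and 85 mm high, standing beyond the stands; origin: centre of the underside
Mind the look-alikes: they are no part of the job. Leave any green or pink look-alike of the cake alone.

How it is judged (in metres and radians):
At the end, for the whole second after the job is handed in: the off-centre cupcake stands upright (within 0.08 rad) and still on its plate, its centre within 10 mm of the middle of its stand; its stand has moved less than 20 mm, the other stand and cupcake less than 10 mm, and the loose shell cake, tongs and jar less than 25 mm (horizontal distance between cake and stand below 0.01 m and z of cake in the frame of stand between 0.075 and 0.084 m and angle between each of cake, stand, other_cake's own z axis and vertical below 0.08 rad and linear speed of cake below 0.02 m/s and angular speed of cake below 0.2 rad/s and distance of stand from where it was at the start of the episode below 0.02 m and distance of each of other_stand, other_cake from where it was at the start of the episode below 0.01 m and distance of each of loose_shell, tongs, jar from where it was at the start of the episode below 0.025 m); the robot touches nothing.
It fails at once if the cupcake was lifted off its plate (z of cake in the frame of stand above 0.098 m).
It fails at once if the cupcake fell off its plate or was tipped over (z of cake in the frame of stand below 0.065 m or angle between cake's own z axis and vertical above 0.5 rad).
It fails at once if the cupcake was gripped or pushed hard (over 6 N) (contact force between the fingers and cake above 6 N).
It fails at once if its stand was shoved away (20 mm) or tipped (distance of stand from where it was at the start of the episode above 0.02 m or angle between stand's own z axis and vertical above 0.2 rad).
It fails at once if the other cupcake or its stand (10 mm), the loose shell cake, the tongs or the jar (25 mm) was disturbed (distance of any of other_cake, other_stand from where it was at the start of the episode above 0.01 m or angle between other_cake's own z axis and vertical above 0.3 rad or distance of any of loose_shell, tongs, jar from where it was at the start of the episode above 0.025 m).
It also fails if it takes over 40 s, if anything falls off the work surface, if the arm or the gripper's body presses on something with over 40 N, if the wrist force passes 120 N, or if a joint passes its speed limit or range.

### The arm

A 6-joint arm with a two-finger parallel gripper is mounted at the origin on the work surface. World frame = base frame: x ahead of the robot, y to its left, z up, the work surface at z = 0. Lengths are in mm, angles in rad, forces in N, time in s.
With the tool pointing down it reaches from about 400 to 925 mm from the base axis. Payload 12.5 kg.
Tool frame: the origin (TCP) lies midway between the tips of the shut fingers; the grasp point (between the pads) lies 19 mm behind it (env.grasp_offset is the distance from the TCP to the grasp point, in mm); z points along the fingers, y is the direction in which the jaws open and shut (so a half turn about z gives the same grasp; the last joint's range is limited). The gripper opens to 95 mm and grips with 3 to 60 N. Pads are 20 mm wide; open, the fingers measure 119 mm over their backs; the gripper's body (75 mm by 180 mm) begins 59 mm behind the grasp point.
Start: joints at [1.127, 0.491, 1.559, -0, 1.092, -0.106], TCP at [207.117, 589.703, 214.661] pointing down, gripper open.
Joint ranges: [-3.1, 3.1], [-0.84, 2.19], [0.05, 2.79], [-1.13, 4.28], [0.06, 2.93], [-2.69, 2.69]. Speed limits (rad/s): [2.22, 2.22, 2.79, 3.14, 3.14, 3.14].

### API

Orientations are given as [roll, pitch, yaw] about the fixed x, y, z axes, in that order (R = Rz(yaw) Ry(pitch) Rx(roll)).
In Python, from cell import env gives the robot as it stands.
- The arm moves only by the tool carry_out, never from a script. Its argument "series" is a list of rows, each a list of 6 numbers: the shift along the world's x, y, z in m, then the turn, a rotation vector about the world's x, y, z in degrees. In form: [[dx, dy, dz, wx, wy, wz], ...]. A call has 1 to 12 rows; each row shifts and turns the commanded pose from where the row before left it; what a row does not reach is not made up. A row lasts 1/10 s, in which the tool goes at most 50 mm and 8.59 degrees, less where a joint would pass 70% of its speed; a pose out of reach is approached as far as the arm can. A call is refused whole if a number of a shift passes 0.05 or a number of a turn 8.59, either way. A call with a gripper value outside its range is refused whole. "fingers" is the opening, from 0 (shut) to 1 (fully open), set as the call begins (left out, the last holds). The fingers move at their own pace and stop on an object; the grip force is fixed at half the most. Time passes only in rows, so rows that do not move let the fingers close. It gives the time, the measured TCP pose, the force and the opening at its end, in the units of the state.
- env.state(): the state, without advancing time (a new reading comes with each control period).
- env.read_camera(name): name is "scene" or "top" or "wrist"; returns a dict with "color" (384x512x3 uint8, red, green, blue), "fovy" (degrees; the focal length in pixels is half the picture's height over the tangent of half this angle, whatever the lens; pixels are square), "cx", "cy" (the principal point, pixels), "D" ([k1, k2, p1, p2, k3] as OpenCV has them; the pictures are not rectified), "T" (4x4, takes a point from camera to world coordinates); the wrist camera has in their place "mount" (4x4, takes a point from camera to tool coordinates, whose origin is the TCP and whose axes are the flange's). Camera axes: x right, y down, z forward; pixel columns grow to the right and rows downward; lengths in mm; the calibration is good to about 2 mm. A picture is of the moment at which its call begins: read the wrist's pose just before it. There is no depth.
- env.job_done(): hands the job in, once; it reports no verdict.
Trained networks look in a picture, given as the dict that the camera call returned (one of the last four; its "shot" number tells which), for a name from the list of things; names that differ only in an ending like _2 or _b are one class to them, and where a whole thing is asked for, a point or a joint stands for the part that bears it (a point fixed in the world has none). Each returns a list of dicts, best first, with "score" (0 to 1); they miss things now and then, are a little off and sometimes report something else, mostly with a low value. They report only what shows in the picture. A call takes as long as a camera call. They do not tell look-alikes from the thing itself.
- env.search_frame(label, picture): "point" ([x, y, z] in mm, in world coordinates, good to about 4 mm: the middle of the surface that is visible of it).
The state is a dict: "t": time; "joints": joint angles; "qvel": joint speeds; "tau": joint torques, N m; "eef_pos": TCP position; "tcp_rot": TCP orientation; "ft_force": force on the tool from outside, world axes, zero at the start; "moment": the same for the moment, N m; "opening": opening from 0.0 (shut) to 1.0 (fully open).
Only numpy, scipy, OpenCV 4.12 (cv2) and the standard library are available. Lean on these libraries where they do the work, as an engineer would, in place of code of your own. Each camera call takes 0.05 s, during which the arm holds its last target. There are 200 camera calls.

## Working session

There is one attempt and no reset: what is moved stays moved. The work goes in short steps, Python scripts to look and compute and a tool call to move; the robot and the scene stay as the last step left them, time stands still between calls to the robot, and variables do not carry over. Pictures are saved under pics/ and viewed, about 8 in all and at most 12, crops included, and the job is handed in when it is done.

Besides the shell and the picture viewer there is one more tool, called after "Emit:" as a command line: name --pt "numbers of a row" for each row, then --argument value for the rest. carry_out: Moves the arm, as the interface text tells. Its arguments: {"type":"object","properties":{"series":{"type":"array","items":{"type":"array","items":{"type":"number"}}},"fingers":{"type":"number"}},"required":["series"]}

```bash
mkdir -p pics; ls; python3 - <<'E'
from cell import env
import cv2
s=env.state();print({k:s[k] for k in('t','eef_pos','tcp_rot','opening','ft_force')})
for n in('top','scene'):
    p=env.read_camera(n);cv2.imwrite(f'pics/{n}0.png',p['color'][:,:,::-1])
    print(n,p['fovy'],p['cx'],p['cy'],p['D'],p['T'])
    for l in('cake','stand','loose_shell','tongs','jar'):
        for d in env.search_frame(l,p):print(l,d)
E
```

```text
pics
{'t': 0.0, 'eef_pos': array([207.01231562, 589.42673393, 214.04813238]), 'tcp_rot': array([-3.14040113e+00, -1.03618309e-04,  2.80379195e+00]), 'opening': 1.0006163048961239, 'ft_force': array([-0.56998417, -0.48683594,  0.01060846])}
top 51.11072197896386 255.40352713725306 195.99222720342473 [-0.14058254  0.          0.          0.          0.        ] [[ 1.44121317e-02 -9.86056685e-01  1.65784512e-01  4.40360179e+02]
 [-9.99879481e-01 -1.32553486e-02  8.08199546e-03  8.30142290e+01]
 [-5.77177415e-03 -1.65881010e-01 -9.86128885e-01  1.02918190e+03]
 [ 0.00000000e+00  0.00000000e+00  0.00000000e+00  1.00000000e+00]]
cake {'point': [528.5, 256.1, 127.2], 'score': 0.91}
cake {'point': [636.9, 330.7, 44.6], 'score': 0.81}
cake {'point': [613.5, 167.6, 48.1], 'score': 0.65}
cake {'point': [496.8, -233.4, 81.8], 'score': 0.28}
stand {'point': [481.6, 251.5, 82.0], 'score': 0.6}
loose_shell {'point': [623.8, 17.3, 13.0], 'score': 0.73}
tongs {'point': [434.5, 9.3, 7.4], 'score': 0.93}
jar {'point': [700.7, -7.4, 89.6], 'score': 0.88}
scene 57.41276387956462 258.6800774777522 194.7361506382448 [0.01086169 0.         0.         0.         0.        ] [[-6.45196457e-01  5.10006519e-01 -5.68871588e-01  1.00735492e+03]
 [ 7.63906511e-01  4.43273773e-01 -4.68993822e-01  4.53596950e+02]
 [ 1.29759483e-02 -7.37157862e-01 -6.75595968e-01  6.02985550e+02]
 [ 0.00000000e+00  0.00000000e+00  0.00000000e+00  1.00000000e+00]]
cake {'point': [652.4, 338.5, 46.2], 'score': 0.77}
cake {'point': [573.6, 406.2, 44.7], 'score': 0.7}
cake {'point': [634.5, 172.0, 40.7], 'score': 0.64}
cake {'point': [541.8, 261.6, 120.7], 'score': 0.56}
stand {'point': [507.5, 274.5, 81.0], 'score': 0.84}
loose_shell {'point': [627.4, 24.3, 15.6], 'score': 0.96}
tongs {'point': [444.7, 11.8, 12.2], 'score': 0.65}
jar {'point': [721.0, 6.3, 55.3], 'score': 0.69}
```

```bash
python3 - <<'E'
import cv2,numpy as np
a=cv2.imread('pics/top0.png');b=cv2.imread('pics/scene0.png')
cv2.imwrite('pics/t.png',cv2.resize(a,(800,600),interpolation=cv2.INTER_CUBIC))
cv2.imwrite('pics/s.png',cv2.resize(b,(800,600),interpolation=cv2.INTER_CUBIC))
E
```

```text
(no output)
```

View pics/t.png

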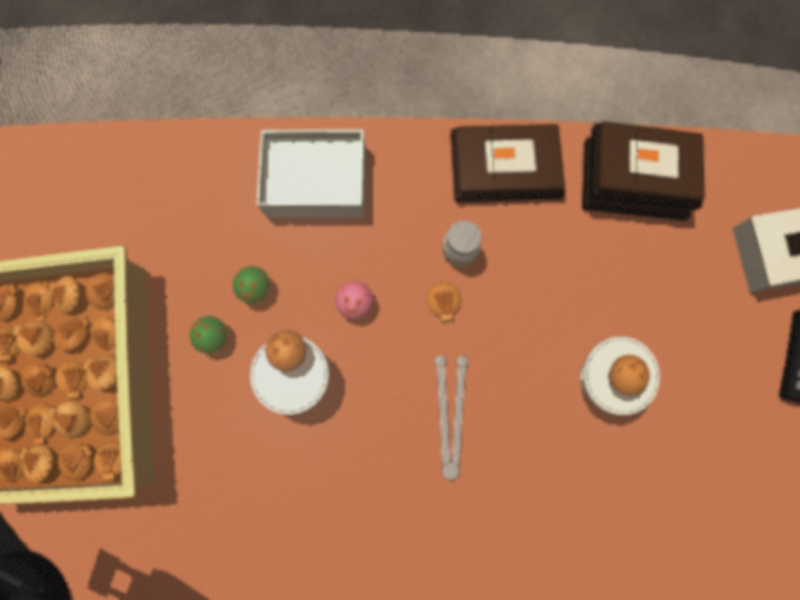

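View pics/s.png

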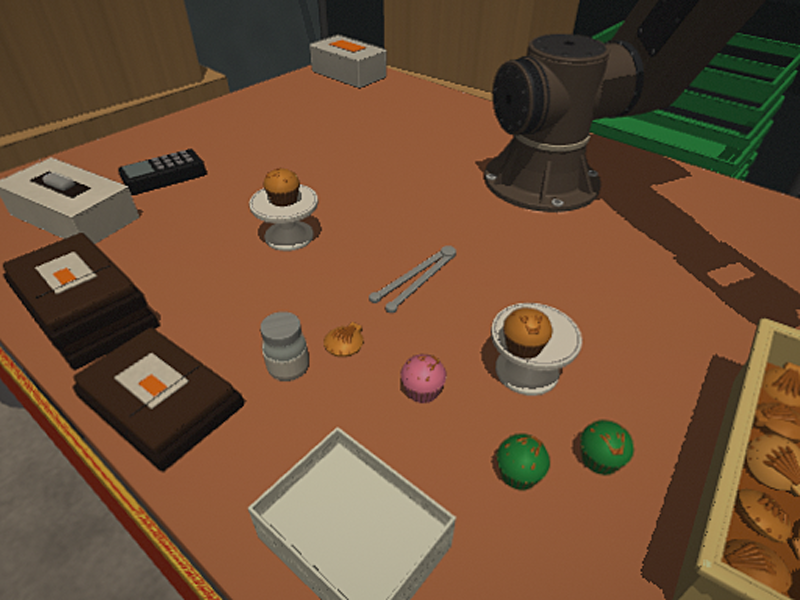

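The left stand (top view, ~(290,375) in the enlarged image) holds the off-centre cake, at ~(285,350), shifted to +x. The right-hand cake is centred. Green and pink look-alikes stand on the counter beyond. Next I fit circles to the plate and cake.

```bash
cat >h.py <<'E'
import cv2,numpy as np
from scipy.optimize import least_squares
from scipy.spatial.transform import Rotation as Ro
def K(p):
    f=p['color'].shape[0]/2/np.tan(np.radians(p['fovy'])/2)
    return np.array([[f,0,p['cx']],[0,f,p['cy']],[0,0,1.]])
def T(p,s=None):
    if 'T' in p: return np.array(p['T'])
    M=np.eye(4);M[:3,:3]=Ro.from_euler('xyz',s['tcp_rot']).as_matrix();M[:3,3]=s['eef_pos'];return M@np.array(p['mount'])
def proj(P,p,M):
    W=np.linalg.inv(M);return cv2.projectPoints(np.float64(P),cv2.Rodrigues(W[:3,:3])[0],W[:3,3],K(p),np.array(p['D']))[0][:,0]
def plane(uv,p,M,z):
    q=cv2.undistortPoints(np.float64(uv)[:,None],K(p),np.array(p['D']))[:,0]
    d=np.c_[q,np.ones(len(q))]@M[:3,:3].T;o=M[:3,3]
    return (o+d*((z-o[2])/d[:,2])[:,None])[:,:2]
def seg(p,near,kind):
    h=cv2.cvtColor(p['color'],cv2.COLOR_RGB2HSV).astype(int);H,S,V=h[...,0],h[...,1],h[...,2]
    r=p['color'].astype(int)
    m=(S<60)&(V>110) if kind=='plate' else (S>100)&(H<22)&((r[...,0]-r[...,2]>40)|(V<90))
    yy,xx=np.mgrid[:m.shape[0],:m.shape[1]]
    return m
E
python3 - <<'E'
from h import *;from cell import env
p=env.read_camera('top');M=T(p)
print(proj([[481,252,80],[528,256,111]],p,M))
h=cv2.cvtColor(p['color'],cv2.COLOR_RGB2HSV)
c=proj([[490,252,90]],p,M)[0].astype(int)
for du in(-2,0):
  for v in range(c[1]-35,c[1]+35,2):print(v,c[0]+du,p['color'][v,c[0]+du],h[v,c[0]+du],end=' | ')
  print()
E
```

```text
[[186.55582221 244.65358512]
 [183.26595244 223.5628445 ]]
205 183 [195 122  84] [ 10 145 195] | 207 183 [195 122  84] [ 10 145 195] | 209 183 [192 121  84] [ 10 143 192] | 211 183 [173 111  71] [ 12 150 173] | 213 183 [177 115  64] [ 14 163 177] | 215 183 [187 119  65] [ 13 166 187] | 217 183 [175 109  61] [ 13 166 175] | 219 183 [177 111  64] [ 12 163 177] | 221 183 [203 133  76] [ 13 160 203] | 223 183 [217 149  85] [ 15 155 217] | 225 183 [214 144  82] [ 14 157 214] | 227 183 [204 135  76] [ 14 160 204] | 229 183 [191 125  71] [ 14 160 191] | 231 183 [176 115  66] [ 13 159 176] | 233 183 [157 104  61] [ 13 156 157] | 235 183 [144  96  60] [ 13 149 144] | 237 183 [130 100  77] [ 13 104 130] | 239 183 [142 129 115] [ 16  48 142] | 241 183 [199 196 183] [ 24  21 199] | 243 183 [223 223 214] [ 30  10 223] | 245 183 [224 225 215] [ 33  11 225] | 247 183 [224 224 215] [ 30  10 224] | 249 183 [224 224 214] [ 30  11 224] | 251 183 [224 225 214] [ 33  12 225] | 253 183 [224 225 213] [ 33  14 225] | 255 183 [224 224 213] [ 30  13 224] | 257 183 [224 225 213] [ 33  14 225] | 259 183 [223 22
[... 919 characters left out ...]
 [ 13  93 129] | 239 185 [136 122 108] [ 15  53 136] | 241 185 [171 164 150] [ 20  31 171] | 243 185 [220 221 211] [ 33  12 221] | 245 185 [223 224 214] [ 33  11 224] | 247 185 [224 225 214] [ 33  12 225] | 249 185 [225 226 215] [ 33  12 226] | 251 185 [224 225 214] [ 33  12 225] | 253 185 [224 225 214] [ 33  12 225] | 255 185 [224 225 214] [ 33  12 225] | 257 185 [223 224 212] [ 33  14 224] | 259 185 [225 226 214] [ 33  14 226] | 261 185 [222 222 208] [ 30  16 222] | 263 185 [203 202 185] [ 28  23 203] | 265 185 [153 139 124] [ 16  48 153] | 267 185 [139  91  68] [ 10 130 139] | 269 185 [182 116  82] [ 10 140 182] | 271 185 [194 123  86] [ 10 142 194] | 273 185 [194 121  86] [ 10 142 194] |
```

Emit:
carry_out --pt "0.03 -0.028 0.008 0 0 0" --pt "0.03 -0.028 0.008 0 0 0" --pt "0.03 -0.028 0.008 0 0 0" --pt "0.03 -0.028 0.008 0 0 0" --pt "0.03 -0.028 0.008 0 0 0" --pt "0.03 -0.028 0.008 0 0 0" --pt "0.03 -0.028 0.008 0 0 0" --pt "0.03 -0.028 0.008 0 0 0" --pt "0.03 -0.028 0.008 0 0 0" --pt "0.03 -0.028 0.008 0 0 0" --pt "0 0 0 0 0 0" --fingers 0.3

```text
t: 1.75
eef_pos: [510.3, 306.8, 295.4]
tcp_rot: [3.141, 0.002, 2.8]
ft_force: [-0.5, 0.1, -0.6]
opening: 0.298
```

```bash
python3 - <<'E'
from h import *;from cell import env
s=env.state();p=env.read_camera('wrist');M=T(p,s)
print(K(p),p['D'],M.round(2),proj([[481,252,80],[520,255,111]],p,M))
cv2.imwrite('pics/w1.png',p['color'][:,:,::-1]);
E
```

```text
[[318.91586751   0.         252.24233892]
 [  0.         318.91586751 185.84784539]
 [  0.           0.           1.        ]] [-0.09021385  0.          0.          0.          0.        ] [[ 3.4000e-01  9.1000e-01  2.4000e-01  4.4381e+02]
 [ 9.4000e-01 -3.3000e-01 -8.0000e-02  3.3053e+02]
 [ 0.0000e+00  2.5000e-01 -9.7000e-01  4.6554e+02]
 [ 0.0000e+00  0.0000e+00  0.0000e+00  1.0000e+00]] [[201.79194508 155.16008338]
 [212.62619501 190.06366311]]
```

View pics/w1.png

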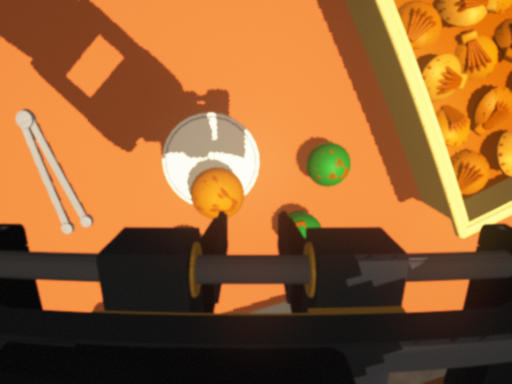

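```bash
cat >>h.py <<'E'
def fit(P,r,x0):
    return least_squares(lambda c:np.hypot(*(P-c).T)-r,x0,loss='soft_l1',f_scale=1.5)
def measure(p,M,c0=(484,252),k0=(515,255)):
    h=cv2.cvtColor(p['color'],cv2.COLOR_RGB2HSV).astype(float);S=h[...,1].astype(np.float32)
    def ray(c,z,a,r0,r1):  # saturation profile along a world ray at height z
        r=np.arange(r0,r1,.5);W=np.c_[c[0]+r*np.cos(a),c[1]+r*np.sin(a),np.full(len(r),z)]
        uv=proj(W,p,M).astype(np.float32);return r,cv2.remap(S,uv[:,:1],uv[:,1:],1)[:,0]
    c=np.array(c0,float);k=np.array(k0,float)
    for it in range(4):
        P=[]
        for a in np.arange(0,2*np.pi,.05):
            r,s=ray(c,80,a,48,75)
            u=c+np.array([np.cos(a),np.sin(a)])*60
            if np.hypot(*(u-k))<48: continue
            j=np.where((s[:-1]<95)&(s[1:]>=95))[0]
            if len(j):P.append(c+r[j[0]]*np.array([np.cos(a),np.sin(a)]))
        f=fit(np.array(P),60,c);c=f.x;nP=len(P)
        Q=[]
        for a in np.arange(0,2*np.pi,.05):
            u=k+np.array([np.cos(a),np.sin(a)])*36
            pl=plane(proj([[*u,111]],p,M),p,M,80)[0]
            if np.hypot(*(pl-c))>54: continue
            r,s=ray(k,111,a,20,44)
            j=np.where((s[:-1]>=95)&(s[1:]<95))[0]
            if len(j):Q.append(k+r[j[0]]*np.array([np.cos(a),np.sin(a)]))
        g=fit(np.array(Q),31,k);k=g.x
    print('plate',c.round(1),nP,np.sqrt(np.mean(f.fun**2)).round(2),'cake',k.round(1),len(Q),np.sqrt(np.mean(g.fun**2)).round(2),'off',(k-c).round(1),np.hypot(*(k-c)).round(1))
    im=p['color'][:,:,::-1].copy();t=np.linspace(0,6.283,60)
    for cc,r,z,col in((c,60,80,(255,0,0)),(k,31,111,(0,255,0))):
        cv2.polylines(im,[proj(np.c_[cc[0]+r*np.cos(t),cc[1]+r*np.sin(t),0*t+z],p,M).round().astype(int)],True,col)
    return c,k,im
E
python3 - <<'E'
from h import *;from cell import env
s=env.state()
ims=[]
for n in('wrist','top','scene'):
    p=env.read_camera(n);M=T(p,s);c,k,im=measure(p,M);u=proj([[*c,90]],p,M)[0].astype(int)
    u=np.clip(u,60,None);ims.append(cv2.resize(im[u[1]-60:u[1]+60,u[0]-60:u[0]+60],(266,266),interpolation=cv2.INTER_NEAREST))
cv2.imwrite('pics/fit1.png',np.hstack(ims))
E
```

```text
plate [493.2 258.7] 89 0.54 cake [524.8 257.9] 61 0.4 off [31.5 -0.8] 31.6
plate [493.2 255.1] 67 0.72 cake [528.4 257.7] 63 0.97 off [35.1  2.6] 35.2
plate [494.1 260. ] 87 1.63 cake [518.7 257. ] 88 3.58 off [24.5 -3. ] 24.7
```

View pics/fit1.png

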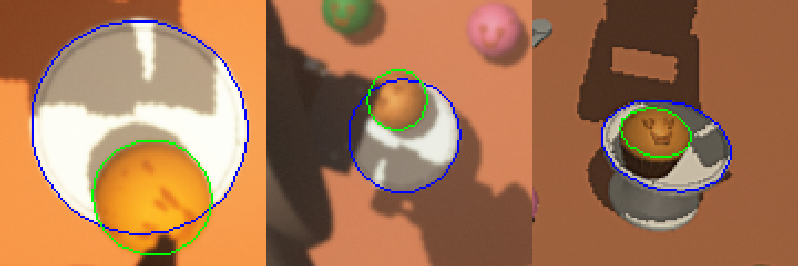

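Emit:
carry_out --pt "0.0135 -0.008 0 0 0 6.5" --pt "0.0135 -0.008 0 0 0 6.5" --pt "0.0135 -0.008 0 0 0 6.5" --pt "0.0135 -0.008 0 0 7 0" --pt "0.0135 -0.008 0 0 7 0" --pt "0.0125 -0.008 0 0 6 0" --pt "0 0 -0.03 0 0 0" --pt "0 0 -0.03 0 0 0" --pt "0 0 -0.03 0 0 0" --pt "0 0 0 0 0 0" --pt "0 0 0 0 0 0"

```text
t: 3.05
eef_pos: [586.8, 262.7, 205.3]
tcp_rot: [3.141, -0.349, -3.138]
ft_force: [0.1, 0.4, 0.8]
opening: 0.302
```

```bash
python3 - <<'E'
from h import *;from cell import env
s=env.state();p=env.read_camera('wrist');M=T(p,s)
c,k,im=measure(p,M,(493,258),(525,258))
e=np.array(s['eef_pos']);cv2.circle(im,tuple(proj([e],p,M)[0].astype(int)),3,(0,0,255),-1)
print(e);cv2.imwrite('pics/w2.png',im)
E
```

```text
plate [492.6 259. ] 89 0.51 cake [525.2 258.1] 74 0.17 off [32.6 -0.9] 32.6
[586.75335677 262.65024947 205.28740178]
```

View pics/w2.png

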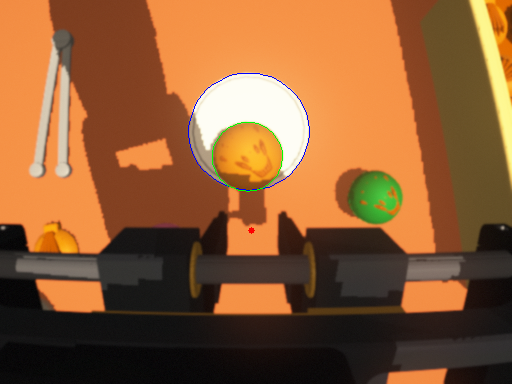

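The plate (250,130) and cake (248,157) circles fit well, and the offset is about 32.6 mm along +x. I'll descend beyond the cake, tips tilted towards it.

Emit:
carry_out --pt "0 -0.004 -0.028 0 0 0" --pt "0 0 -0.028 0 0 0" --pt "0 0 -0.028 0 0 0" --pt "0 0 -0.028 0 0 0" --pt "-0.005 0 0 0 0 0" --pt "-0.005 0 0 0 0 0" --pt "-0.005 0 0 0 0 0" --pt "0 0 0 0 0 0"

```text
t: 3.9
eef_pos: [572.1, 258.1, 94.7]
tcp_rot: [3.14, -0.347, -3.138]
ft_force: [1.2, -0.4, -0.4]
opening: 0.301
```

Emit:
carry_out --pt "-0.003 0 0 0 0 0" --pt "-0.003 0 0 0 0 0" --pt "-0.002 0 0 0 0 0" --pt "-0.002 0 0 0 0 0" --pt "-0.002 0 0 0 0 0" --pt "-0.002 0 0 0 0 0" --pt "-0.002 0 0 0 0 0" --pt "-0.002 0 0 0 0 0" --pt "-0.002 0 0 0 0 0" --pt "-0.002 0 0 0 0 0" --pt "-0.002 0 0 0 0 0" --pt "-0.002 0 0 0 0 0"

```text
t: 5.1
eef_pos: [546.0, 257.7, 92.6]
tcp_rot: [3.141, -0.349, -3.139]
ft_force: [0.2, -0.7, -0.4]
opening: 0.298
```

```bash
python3 - <<'E'
from h import *;from cell import env
s=env.state();p=env.read_camera('wrist');M=T(p,s)
c,k,im=measure(p,M,(493,259),(518,258))
print(s['eef_pos'],s['ft_force']);cv2.imwrite('pics/w3.png',im)
p=env.read_camera('scene');cv2.imwrite('pics/s3.png',cv2.resize(p['color'][160:270,280:410,::-1],(520,440)))
cv2.imwrite('pics/both3.png',np.hstack([im[:,80:400],cv2.resize(p['color'][160:270,280:410,::-1],(454,384))]))
E
```

```text
plate [493.1 258.7] 95 0.96 cake [512.6 257.7] 94 0.33 off [19.5 -1. ] 19.5
[545.95070539 257.68459553  92.63865513] [ 0.20852961 -0.71100712 -0.37406081]
```

View pics/both3.png

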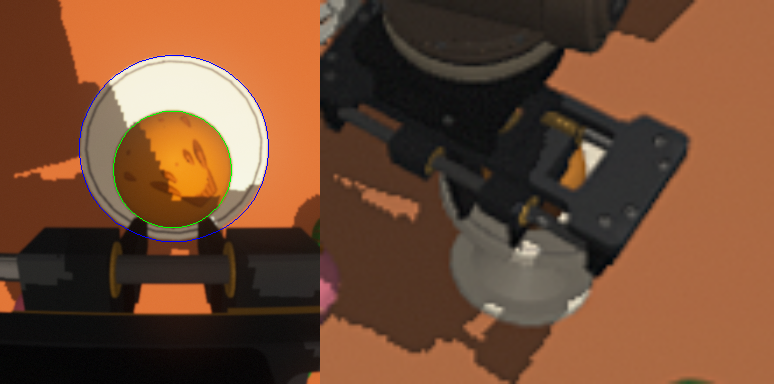

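The cake slides upright and the stand hasn't moved. 19.5 mm remain.

Emit:
carry_out --pt "-0.002 0 0 0 0 0" --pt "-0.002 0 0 0 0 0" --pt "-0.002 0 0 0 0 0" --pt "-0.002 0 0 0 0 0" --pt "-0.002 0 0 0 0 0" --pt "-0.002 0 0 0 0 0" --pt "-0.002 0 0 0 0 0" --pt "-0.002 0 0 0 0 0" --pt "-0.002 0 0 0 0 0" --pt "-0.001 0 0 0 0 0" --pt "0 0 0 0 0 0"

```text
t: 6.3
eef_pos: [527.0, 257.7, 92.7]
tcp_rot: [3.141, -0.349, -3.139]
ft_force: [-0.7, 0.2, -0.1]
opening: 0.298
```

```bash
python3 - <<'E'
from h import *;from cell import env
s=env.state();p=env.read_camera('wrist');M=T(p,s)
c,k,im=measure(p,M,(493,259),(493,258))
print(s['eef_pos'],s['ft_force'])
E
```

```text
plate [493.4 258.9] 118 4.4 cake [493.6 257.7] 122 1.43 off [ 0.1 -1.2] 1.2
[526.95250309 257.7194512   92.72096954] [-0.69263089  0.17120515 -0.08632182]
```

Centred to about 1 mm. I'll back off slowly, then rise.

Emit:
carry_out --pt "0.003 0 0 0 0 0" --pt "0.006 0 0 0 0 0" --pt "0.015 0 0 0 0 0" --pt "0.02 0 0 0 0 0" --pt "0.02 0 0 0 0 0" --pt "0 0 0.03 0 0 0" --pt "0 0 0.04 0 0 0" --pt "0 0 0.04 0 0 0" --pt "0 0 0.04 0 0 0" --pt "0 0 0.02 0 0 0" --pt "0 0 0 0 0 0" --pt "0 0 0 0 0 0"

```text
t: 7.55
eef_pos: [591.2, 257.6, 262.1]
tcp_rot: [3.141, -0.349, -3.139]
ft_force: [-0.9, -0.1, -0.2]
opening: 0.3
```

```bash
python3 - <<'E'
from h import *;from cell import env
s=env.state();p=env.read_camera('wrist');M=T(p,s)
c,k,im=measure(p,M,(493,259),(493,258))
print(s['eef_pos'],s['ft_force'])
p=env.read_camera('scene');cv2.imwrite('pics/both4.png',np.hstack([im[:,80:400],cv2.resize(p['color'][110:310,130:380,::-1],(480,384))]))
E
```

```text
plate [492.2 258.8] 126 0.5 cake [493.1 257.3] 126 0.39 off [ 0.8 -1.4] 1.7
[591.18659746 257.57844106 262.05203535] [-0.87708912 -0.13220486 -0.2076545 ]
```

View pics/both4.png

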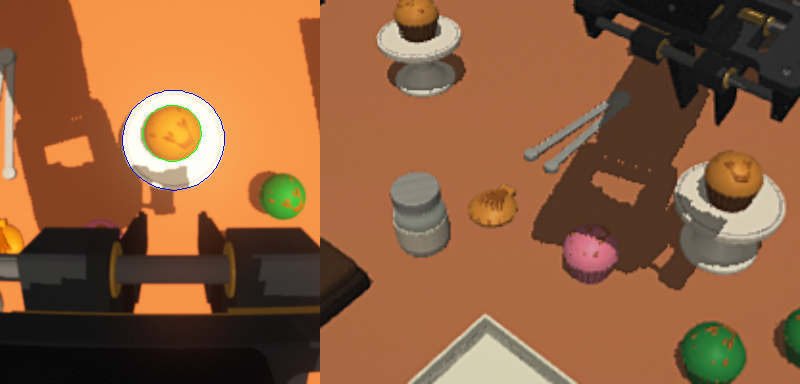

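The cake (172,133) stands upright in the middle of its plate, the hand is clear, and everything else looks undisturbed.

```bash
python3 -c "
from cell import env
print(env.job_done())"
```

```text
the job is handed in; nothing more can be done
None
```

I pushed the off-centre cupcake about 32 mm along its plate with two slightly open, tilted fingertips low on the case. I then backed the hand off, lifted it clear and handed the job in at about 7.6 s.

- **Cupcake:** In the last wrist picture it sits about 1.7 mm from the plate's middle, and it looks upright.
- **Its stand:** The fitted plate position stayed within about 1 mm of where it was before the push.
- **Other things:** The other stand and cupcake, shell cake, tongs, jar and look-alikes look undisturbed in the last pictures; I did not measure their positions again.
- **Force:** The wrist force readings between moves stayed around 1 N. I could not read the fingertip contact force itself.
- **Disagreements:** Before the push, the top and scene cameras put the offset at 35 and 25 mm, against 32 mm from the wrist camera. Their fits were coarser, so I went by the wrist camera. One plate fit taken while the fingers were in view was poor (4.4 mm residual), but the last one, with the hand clear, was good (0.5 mm).

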